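Feed the offcut through the guarded guide channel

TASK

Take the slim push stick by its upright handle and use it to feed the wooden offcut along the guide channel, under the metal guard, until it lies against the end stop. Push only with the stick, never touch the offcut with the gripper; then let go of the stick, which may stay in the channel.

Things in the scene. Friction and masses are not known exactly. Their poses are not given: they have to be found in the camera images.
- guide_channel: Fixed wooden guide channel. Origin under the centre of its base board (340x104x12) on the bench; x = feed direction, from the open mouth to the end stop, z up. Two fences, tops 40 above the bench, from x = -150 to +170, leave a channel 52 wide centred on y = 0; floor 12 above the bench. An aluminium guard bridges it from x = -10 to +50, underside 40, top 48 above the bench.
- channel_stop (a point): Inner face of the fixed wooden end stop that closes the far end of the channel: centre line of the channel, on its floor, at x = +150 in the channel's frame (same axes). The offcut against the stop has its centre 35 before this point.
- offcut_center (a point): Centre (half-way up) of a loose hardwood offcut, 70 long x 42 wide x 20 high, about 0.05 kg; its own y axis is its long axis, z up. It lies flat in the channel between the mouth and the guard, long side along the channel.
- push_stick_grip (a point): Grasp point of the loose push stick (light wood, 0.15 kg): on its upright handle, 60 above the underside. x points to the pushing tip, z up. Slat 28 wide, 14 thick, reaching 135 ahead (+x, flat square tip) and 75 behind this point. Handle 18 thick (y), 44 long (x), top 85 above the underside. Not the push pad: like handle, short broad sole 140x76, too wide for the channel.
Things that resemble listed ones, but are neither listed nor needed, are in the scene too. Of the things that look like the part that bears offcut_center, the middle-sized one is meant.

How it is judged:
By the outcome, as a careful person would: the job done as asked, in the order asked, and still so for the second after the job is handed in, with the robot touching nothing.
It also fails if it takes over 43 s, if anything falls off the work surface, if the arm or the gripper's body presses on something with over 40 N, if the wrist force passes 120 N, or if a joint passes its speed limit or range.

ROBOT

A 6-joint arm with a two-finger parallel gripper is mounted at the origin on a cart in front of the work surface, level with it; the furniture and walls round the work are solid. World frame = base frame: x ahead of the robot, y to its left, z up, the work surface at z = 0. Lengths are in m, angles in rad, forces in N, time in s.
With the tool pointing down it reaches from about 0.3 to 0.85 m from the base axis. Payload 5.4 kg.
Tool frame: the origin (TCP) lies between the finger pads; the fingertips stand 8 mm ahead of it and the grasp point (between the pads) lies 11 mm behind it (env.finger_overhang is the distance from the TCP to the fingertips, in m); z points along the fingers, y is the direction in which the jaws open and shut (so a half turn about z gives the same grasp; the last joint's range is limited). The gripper opens to 85 mm and grips with 20 to 120 N. Pads are 22 mm wide; open, the fingers measure 114 mm over their backs; the gripper's body (76 mm by 85 mm) begins 54 mm behind the grasp point. The pads swing forward as they close: fully open they stand 13 mm farther back than shut.
Start: joints at [0.975, 0.158, 1.597, -0, 1.386, -0.21], TCP at [0.216, 0.533, 0.239] pointing down, gripper open.
Joint ranges: [-2.91, 2.91], [-0.94, 2.29], [0.18, 2.7], [-1.29, 4.43], [0.17, 2.64], [-3, 3]. Speed limits (rad/s): [2.57, 2.57, 3.14, 3.14, 3.14, 3.14].

INTERFACE

Orientations are given as a unit quaternion [w, x, y, z].
In Python, from plant import env gives the robot as it stands.
- The arm moves only by the tool send_rows, never from a script. Its argument "increments" is a list of rows, each a list of 6 numbers: the shift along the world's x, y, z in m, then the turn, a rotation vector about the world's x, y, z in degrees. A call has 1 to 20 rows; each row shifts and turns the commanded pose from where the row before left it; what a row does not reach is not made up. A row lasts 1/8 s, in which the tool goes at most 62.5 mm and 10.7 degrees, less where a joint would pass 70% of its speed; a pose out of reach is approached as far as the arm can. A call with a gripper value outside its range is refused whole. "grip" is the opening, from -1 (shut) to 1 (fully open), so that 0 is half open, set as the call begins (left out, the last holds). The fingers move at their own pace and stop on an object; the grip force is fixed at half the most. Time passes only in rows, so rows that do not move let the fingers close. It gives the time, the measured TCP pose, the force and the opening at its end, in the units of the state.
- env.get_state(): the state, without advancing time (a new reading comes with each control period).
- env.read_camera(name): name is "scene" or "top" or "wrist"; returns the picture (480x640x3 uint8, red, green, blue); there is no depth.
- env.get_calibration(name): a dict with "camera_matrix" (3x3 intrinsics, pixels), "pose" (4x4, takes a point from camera to world coordinates). Camera axes: x right, y down, z forward; pixel columns grow to the right and rows downward; lengths in m; the calibration is good to about 2 mm. A picture is of the moment at which its call begins: read the wrist's pose just before it. get_calibration takes no time and is no camera call; for the wrist camera it gives the pose at the moment of the call.
- env.hand_in(): hands the job in, once; it reports no verdict.
The state is a dict: "time": time; "joint_pos": joint angles; "dq": joint speeds; "tau": joint torques, N m; "ee_pos": TCP position; "tool_rot": TCP orientation; "ft_force": force on the tool from outside, world axes, zero at the start; "moment": the same for the moment, N m; "finger_gap": opening from 0.0 (shut) to 1.0 (fully open).
Only numpy, scipy, OpenCV 4.12 (cv2) and the standard library are available. Lean on these libraries where they do the work, as an engineer would, in place of code of your own. Each camera call takes 0.05 s, during which the arm holds its last target.

## Working session

There is one attempt and no reset: what is moved stays moved. The work goes in short steps, Python scripts to look and compute and a tool call to move; the robot and the scene stay as the last step left them, time stands still between calls to the robot, and variables do not carry over. Pictures are saved under pics/ and viewed, and the job is handed in when it is done.

Besides the shell and the picture viewer there is one more tool, called after "Request:" in YAML: its name, and indented under it one key for each argument. send_rows: Moves the arm, as the interface text tells. Its arguments: {"type":"object","properties":{"increments":{"type":"array","items":{"type":"array","items":{"type":"number"}}},"grip":{"type":"number"}},"required":["increments"]}

```bash
mkdir -p pics; ls
python3 - <<'E'
from plant import env
import cv2,numpy as np
print(env.get_state())
for n in ("scene","top","wrist"):
    c=env.get_calibration(n); print(n,np.round(c["camera_matrix"],1).tolist(),np.round(c["pose"],4).tolist())
    cv2.imwrite(f"pics/{n}0.png",env.read_camera(n)[:,:,::-1])
E
```

```text
pics
{'time': 0.0, 'joint_pos': array([ 9.74927712e-01,  1.59081988e-01,  1.59828202e+00,  1.05626261e-05,
        1.38618539e+00, -2.10075758e-01]), 'dq': array([-0.00028613, -0.00187769,  0.00034642, -0.00087814,  0.00095433,
       -0.000423  ]), 'tau': array([-3.89749684e-04, -3.96009386e+01, -3.31428695e+01, -3.33890766e-04,
        8.53890146e-03,  1.16785907e-05]), 'ee_pos': array([0.21602675, 0.532226  , 0.23827345]), 'tool_rot': array([-3.88447453e-04,  1.91703269e-01,  9.81452444e-01, -8.97968233e-04]), 'ft_force': array([-0.3144986 , -0.31696258, -0.61521953]), 'moment': array([ 0.06058286, -0.01748698,  0.0162339 ]), 'finger_gap': 1.0001891462876589}
scene [[616.5, 0.0, 331.0], [0.0, 616.5, 245.9], [0.0, 0.0, 1.0]] [[0.8559, -0.3772, 0.3537, 0.1319], [-0.5169, -0.6431, 0.565, -0.6698], [0.0144, -0.6664, -0.7454, 0.9688], [0.0, 0.0, 0.0, 1.0]]
top [[465.2, 0.0, 323.9], [0.0, 465.2, 239.5], [0.0, 0.0, 1.0]] [[0.0096, -0.9917, 0.1278, 0.4684], [-0.9996, -0.0129, -0.0244, 0.0166], [0.0259, -0.1276, -0.9915, 1.0014], [0.0, 0.0, 0.0, 1.0]]
wrist [[345.6, 0.0, 321.3], [0.0, 345.6, 243.7], [0.0, 0.0, 1.0]] [[0.3769, 0.8906, 0.2546, 0.15], [0.9262, -0.3616, -0.1066, 0.5585], [-0.0028, 0.276, -0.9612, 0.3726], [0.0, 0.0, 0.0, 1.0]]
```

View pics/scene0.png

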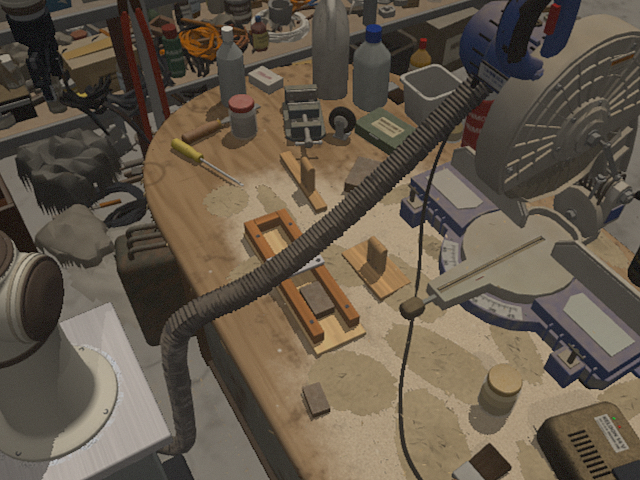

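View pics/top0.png

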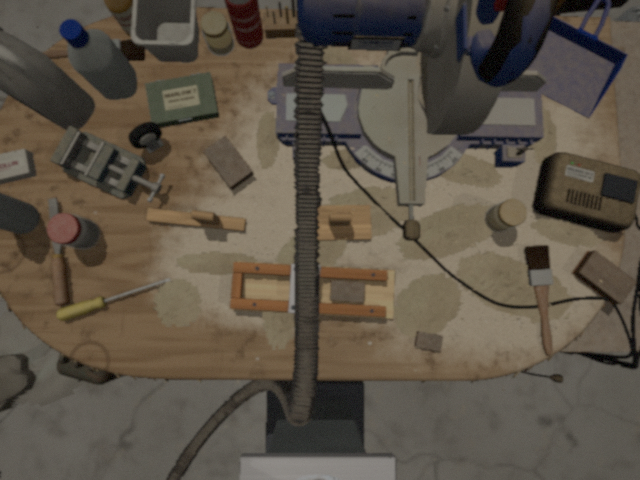

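View pics/wrist0.png

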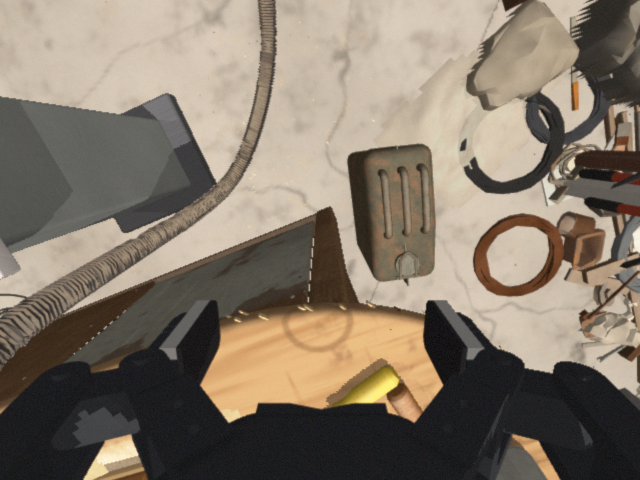

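Run:
```python
import cv2
s=cv2.imread("pics/scene0.png"); t=cv2.imread("pics/top0.png")
cv2.imwrite("pics/s_crop.png",cv2.resize(s[140:360,220:440],None,fx=2.7,fy=2.7,interpolation=cv2.INTER_CUBIC))
cv2.imwrite("pics/t_crop.png",cv2.resize(t[190:360,130:410],None,fx=2.85,fy=2.85,interpolation=cv2.INTER_CUBIC))
```

```text
(no output)
```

View pics/s_crop.png

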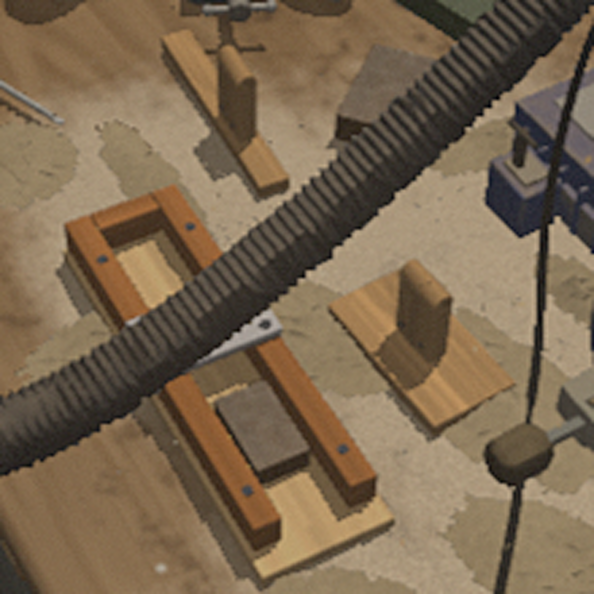

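View pics/t_crop.png

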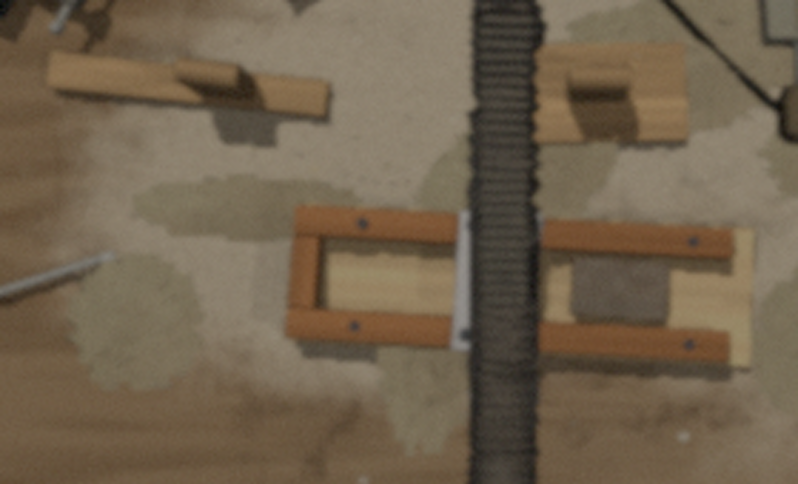

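```bash
cat > h.py <<'E'
import numpy as np,cv2
from plant import env
def ray(n,px,cal=None):
    c=cal or env.get_calibration(n); K=np.array(c["camera_matrix"]);T=np.array(c["pose"])
    d=T[:3,:3]@np.linalg.inv(K)@np.array([px[0],px[1],1.]); return T[:3,3],d
def at_z(n,px,z,cal=None):
    o,d=ray(n,px,cal); return o+d*(z-o[2])/d[2]
def proj(n,P,cal=None):
    c=cal or env.get_calibration(n);K=np.array(c["camera_matrix"]);T=np.array(c["pose"])
    q=(np.asarray(P,float)-T[:3,3])@T[:3,:3]; p=q@K.T; return p[:,:2]/p[:,2:]
def tri(n1,p1,n2,p2):
    o1,d1=ray(n1,p1);o2,d2=ray(n2,p2)
    A=np.stack([d1,-d2],1); s=np.linalg.lstsq(A,o2-o1,rcond=None)[0]
    return (o1+d1*s[0]+o2+d2*s[1])/2, np.linalg.norm(o1+d1*s[0]-o2-d2*s[1])
E
python3 - <<'E'
from h import *
# hose: top centreline points; find intersection with scene centreline by sweeping
topc=[(310,60),(308,100),(307,150),(307,200),(306,250),(305,300),(304,340),(303,380)]
sc=np.array([(470,95),(420,140),(380,180),(340,215),(300,250),(260,280),(220,297),(185,318)],float)
for p in topc:
    o,d=ray("top",p); best=None
    for z in np.arange(0.0,0.7,.005):
        P=o+d*(z-o[2])/d[2]; u=proj("scene",[P])[0]
        yi=np.interp(u[0],sc[::-1,0],sc[::-1,1]); e=abs(yi-u[1])
        if 180<u[0]<480 and (best is None or e<best[0]): best=(e,P)
    print(p,best and (round(best[0],1),np.round(best[1],3)))
# channel corners, fence tops z=.04 ; top crop pixel /2.85 + (130,190)
f=lambda x,y:(130+(x+.5)/2.85-.5,190+(y+.5)/2.85-.5)
g=lambda x,y:(220+(x+.5)/2.7-.5,140+(y+.5)/2.7-.5)
for nm,t,s,z in [("stop corner +x side",(297,206),(177,185),.04),("stop corner -x side",(287,337),(66,226),.04),("mouth fence +x outer",(733,230),(375,478),.04),("mouth fence -x outer",(729,356),(250,540),.04),("base mouth corner+x",(755,230),(394,520),.012),("base mouth -x",(751,367),(262,576),.012)]:
    print(nm,np.round(at_z("top",f(*t),z),4),np.round(at_z("scene",g(*s),z),4))
E
```

```text
(310, 60) (np.float64(0.8), array([0.851, 0.024, 0.295]))
(308, 100) (np.float64(0.7), array([0.799, 0.027, 0.26 ]))
(307, 150) (np.float64(0.7), array([0.727, 0.028, 0.215]))
(307, 200) (np.float64(0.7), array([0.65 , 0.028, 0.16 ]))
(306, 250) (np.float64(0.3), array([0.563, 0.029, 0.11 ]))
(305, 300) (np.float64(0.0), array([0.467, 0.03 , 0.06 ]))
(304, 340) (np.float64(0.3), array([0.386, 0.031, 0.035]))
(303, 380) (np.float64(0.6), array([0.306, 0.032, 0.03 ]))
stop corner +x side [0.5434 0.1781 0.04  ] [0.544  0.1759 0.04  ]
stop corner -x side [0.4496 0.182  0.04  ] [0.4489 0.1795 0.04  ]
mouth fence +x outer [ 0.5296 -0.1383  0.04  ] [ 0.5261 -0.1406  0.04  ]
mouth fence -x outer [ 0.439  -0.1347  0.04  ] [ 0.4282 -0.1405  0.04  ]
base mouth corner+x [ 0.5315 -0.1594  0.012 ] [ 0.5302 -0.1608  0.012 ]
base mouth -x [ 0.4302 -0.1554  0.012 ] [ 0.4298 -0.1532  0.012 ]
```

```bash
cat > fit.py <<'E'
from h import *
from scipy.optimize import least_squares
f=lambda p:(130+(p[0]+.5)/2.85-.5,190+(p[1]+.5)/2.85-.5)
g=lambda p:(220+(p[0]+.5)/2.7-.5,140+(p[1]+.5)/2.7-.5)
def tw(pose,L):
    x,y,a=pose; L=np.asarray(L,float); c,s=np.cos(a),np.sin(a)
    return np.c_[x+c*L[:,0]-s*L[:,1],y+s*L[:,0]+c*L[:,1],L[:,2]]
def fit(obs,x0):
    def r(p):
        o=[]
        for cam,L,px in obs: o+=list(proj(cam,tw(p,[L]))[0]-px)
        return np.array(o)
    s=least_squares(r,x0,loss="soft_l1"); return s.x,s.fun.reshape(-1,2)
E
cat > m1.py <<'E'
from fit import *
cals={n:env.get_calibration(n) for n in("top","scene")}
X=lambda x,y,z:(x/1000,y/1000,z/1000)
ch=[("top",X(170,-52,40),f((297,206))),("top",X(170,52,40),f((287,337))),("top",X(-150,-52,40),f((733,230))),("top",X(-150,52,40),f((729,356))),
("top",X(-170,-52,12),f((755,230))),("top",X(-170,52,12),f((751,367))),
("scene",X(170,-52,40),g((177,185))),("scene",X(170,52,40),g((66,226))),("scene",X(-150,-52,40),g((375,478))),("scene",X(-150,52,40),g((250,540))),
("scene",X(-170,-52,12),g((394,520))),("scene",X(-170,52,12),g((262,576)))]
st=[("top",X(135,-14,14),f((52,52))),("top",X(135,14,14),f((48,88))),("top",X(-75,-14,14),f((330,82))),("top",X(-75,14,14),f((327,117))),
("scene",X(135,-14,14),g((188,30))),("scene",X(135,14,14),g((163,38))),("scene",X(-75,-14,14),g((288,183))),("scene",X(-75,14,14),g((262,192)))]
oc=[("top",X(35,-21,32),f((572,257))),("top",X(35,21,32),f((571,316))),("top",X(-35,-21,32),f((669,262))),("top",X(-35,21,32),f((667,323))),
("scene",X(35,-21,32),g((262,385))),("scene",X(35,21,32),g((217,403))),("scene",X(-35,-21,32),g((308,452))),("scene",X(-35,21,32),g((262,471)))]
for n,o,x0 in(("ch",ch,(.48,.01,1.5)),("st",st,(.6,.2,1.5)),("oc",oc,(.48,-.05,1.5))):
    p,r=fit(o,x0); print(n,np.round(p,4),np.round(np.degrees(p[2]),2)); print(np.round(r,1).tolist())
E
python3 m1.py
python3 - <<'E'
from h import *
topc=[(330,125),(345,152),(370,183),(400,212),(440,265),(465,287),(500,303),(560,305)]
sc=np.array([(445,140),(432,200),(425,240),(418,290),(408,315),(402,350),(401,400),(407,450),(420,480)],float)
for p in topc:
    o,d=ray("top",p); best=None
    for z in np.arange(0.0,0.4,.005):
        P=o+d*(z-o[2])/d[2]; u=proj("scene",[P])[0]
        xi=np.interp(u[1],sc[:,1],sc[:,0]); e=abs(xi-u[0])
        if 140<u[1]<480 and (best is None or e<best[0]): best=(e,P)
    print(p,best and (round(best[0],1),np.round(best[1],3)))
E
```

```text
ch [0.4875 0.0114 1.5251] 87.38
[[-0.3, -1.9], [-0.9, 3.1], [1.2, -1.4], [0.7, 5.1], [0.7, -0.1], [0.3, 1.2], [0.7, -1.4], [-3.3, -0.2], [3.0, -1.4], [-1.0, -1.9], [0.7, -0.3], [-0.2, 1.7]]
st [0.6323 0.2351 1.4759] 84.56
[[0.6, -0.0], [-0.1, 0.2], [0.9, 0.0], [0.3, 0.6], [0.6, -0.5], [-0.9, -0.3], [1.0, -1.6], [-0.9, -1.1]]
oc [ 0.4856 -0.0573  1.5325] 87.8
[[0.8, 0.6], [0.2, 0.2], [0.3, 0.5], [0.3, -0.6], [1.0, -2.1], [-1.7, -0.7], [1.5, -1.2], [-1.2, 0.5]]
(330, 125) (np.float64(0.3), array([ 0.783, -0.012,  0.19 ]))
(345, 152) (np.float64(0.0), array([ 0.751, -0.044,  0.135]))
(370, 183) (np.float64(0.1), array([ 0.701, -0.097,  0.095]))
(400, 212) (np.float64(0.2), array([ 0.644, -0.158,  0.085]))
(440, 265) (np.float64(0.2), array([ 0.544, -0.255,  0.02 ]))
(465, 287) (np.float64(3.4), array([ 0.498, -0.314,  0.   ]))
(500, 303) (np.float64(0.0), array([ 0.465, -0.373,  0.04 ]))
(560, 305) (np.float64(0.9), array([ 0.464, -0.335,  0.345]))
```

Request:
send_rows:
  increments:
    - [0.0405, -0.029, -0.003, 0, 0, -7.33]
    - [0.0405, -0.029, -0.003, 0, 0, -7.33]
    - [0.0405, -0.029, -0.003, 0, 0, -7.33]
    - [0.0405, -0.029, -0.003, 0, 0, -7.33]
    - [0.0405, -0.029, -0.003, 0, 0, -7.33]
    - [0.0405, -0.029, -0.003, 0, 0, -7.33]
    - [0.0405, -0.029, -0.003, 0, 0, -7.33]
    - [0.0405, -0.029, -0.003, 0, 0, -7.33]
    - [0.0405, -0.029, -0.003, 0, 0, -7.33]
    - [0.0405, -0.029, -0.003, 0, 0, -7.33]
    - [0, 0, 0, 0, 0, 0]
    - [0, 0, 0, 0, 0, 0]
  grip: 1

```text
time: 1.65
ee_pos: [0.6208, 0.2429, 0.2087]
tool_rot: [-0.001, 0.739, 0.673, -0.0]
ft_force: [-0.2, -0.0, 0.1]
finger_gap: 1.0
```

Run:
```python
from h import *
import pickle
s=env.get_state(); print(s["time"],s["ee_pos"],s["tool_rot"],s["joint_pos"])
c=env.get_calibration("wrist"); im=env.read_camera("wrist"); pickle.dump(c,open("w1.pkl","wb"))
cv2.imwrite("pics/w1.png",im[:,:,::-1])
```

```text
1.65 [0.62082249 0.24290405 0.20873749] [-5.31396678e-04  7.39449946e-01  6.73211180e-01 -4.49505085e-04] [1.91912513e-01 4.14727726e-01 1.34604671e+00 4.48566779e-04
 1.38213870e+00 2.85538166e-01]
```

View pics/w1.png

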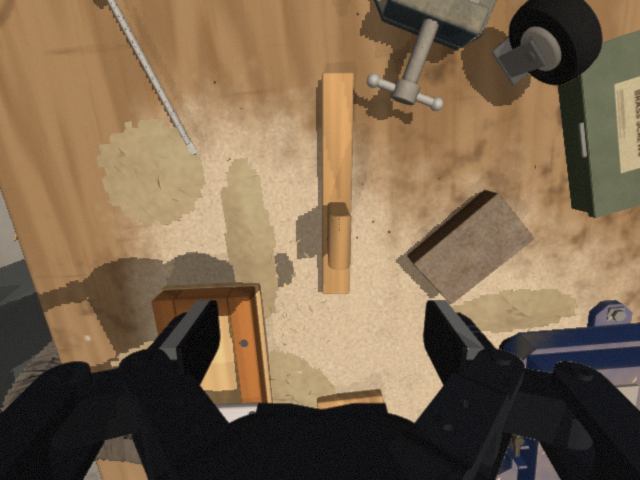

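Run:
```python
from h import *
import cv2
im=cv2.imread("pics/w1.png"); cv2.imwrite("pics/w1c.png",cv2.resize(im[60:310,280:400],None,fx=2.4,fy=2.4,interpolation=cv2.INTER_CUBIC))
```

```text
(no output)
```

View pics/w1c.png

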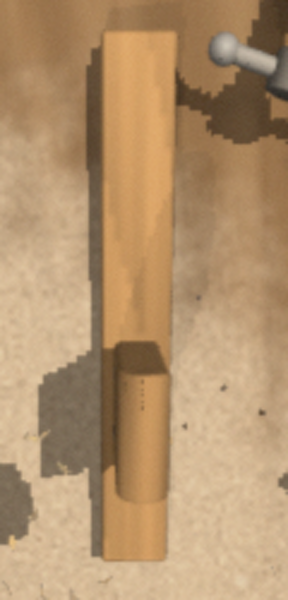

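Run:
```python
from fit import *
import pickle
c=pickle.load(open("w1.pkl","rb"))
q=lambda x,y:np.array([280+(x+.5)/2.4-.5,60+(y+.5)/2.4-.5])
L=np.array([(135,14,14),(135,-14,14),(-75,14,14),(-75,-14,14)])/1000
px=np.array([q(103,31),q(176,31),q(103,559),q(166,559)])
def r(p): return (proj("w",tw(p,L),c)-px).ravel()
s=least_squares(r,(.63,.235,1.47)); print(s.x,np.degrees(s.x[2]),np.round(s.fun.reshape(-1,2),1))
H=np.array([(22,9,85),(22,-9,85),(-22,9,85),(-22,-9,85),(22,9,14),(0,0,85)])/1000
print(np.round((proj("w",tw(s.x,H),c)-[280,60])*2.4))
for p in px: print(at_z("w",p,.014,c))
```

```text
[0.63327916 0.23673685 1.47939251] 84.76294707519963 [[-1.  -1.2]
 [ 1.  -1.3]
 [-0.4  1.8]
 [ 0.4  1.8]]
[[116. 375.]
 [173. 375.]
 [116. 505.]
 [170. 505.]
 [113. 339.]
 [144. 441.]]
[0.63239974 0.37143293 0.014     ]
[0.65864148 0.36893743 0.014     ]
[0.61310878 0.16534594 0.014     ]
[0.64010579 0.16281839 0.014     ]
```

Request:
send_rows:
  increments:
    - [0.006, -0.006, -0.01, 0, 0, 0.1]
    - [0.006, -0.0055, -0.02, 0, 0, 0]
    - [0, 0, -0.03, 0, 0, 0]
    - [0, 0, -0.03, 0, 0, 0]
    - [0, 0, -0.03, 0, 0, 0]
    - [0, 0, -0.025, 0, 0, 0]
    - [0, 0, -0.014, 0, 0, 0]
    - [0, 0, 0, 0, 0, 0]
    - [0, 0, 0, 0, 0, 0]
  grip: 1

```text
time: 2.82
ee_pos: [0.6342, 0.2314, 0.0514]
tool_rot: [0.001, 0.739, 0.674, 0.001]
ft_force: [-0.2, -0.2, -0.7]
finger_gap: 1.001
```

Request:
send_rows:
  increments:
    - [0, 0, 0, 0, 0, 0]
    - [0, 0, 0, 0, 0, 0]
    - [0, 0, 0, 0, 0, 0]
    - [0, 0, 0, 0, 0, 0]
    - [0, 0, 0, 0, 0, 0]
    - [0, 0, 0, 0, 0, 0]
    - [0, 0, 0, 0, 0, 0]
    - [0, 0, 0, 0, 0, 0]
  grip: -1

```text
time: 3.82
ee_pos: [0.6336, 0.2312, 0.0506]
tool_rot: [0.0, 0.739, 0.674, 0.0]
ft_force: [0.9, -0.6, 0.8]
finger_gap: 0.206
```

Request:
send_rows:
  increments:
    - [0, 0, 0.02, 0, 0, 0]
    - [0, 0, 0.035, 0, 0, 0]
    - [-0.01, 0, 0.04, 0, 0, 0]
    - [-0.035, 0, 0.035, 0, 0, 0]
    - [-0.04, 0, 0.02, 0, 0, 0.6]
    - [-0.04, 0, 0.01, 0, 0, 1]
    - [-0.03, -0.02, 0, 0, 0, 1]
    - [-0.0035, -0.04, 0, 0, 0, 0]
    - [0, -0.05, 0, 0, 0, 0]
    - [0, -0.05, 0, 0, 0, 0]
    - [0, -0.055, 0, 0, 0, 0]
    - [0, -0.055, 0, 0, 0, 0]
    - [0, -0.055, 0, 0, 0, 0]
    - [0, -0.055, 0, 0, 0, 0]
    - [0, -0.05, 0, 0, 0, 0]
    - [0, -0.04, 0, 0, 0, 0]
    - [0, -0.02, 0, 0, 0, 0]
    - [0, 0, 0, 0, 0, 0]
    - [0, 0, 0, 0, 0, 0]

```text
time: 6.2
ee_pos: [0.4749, -0.2575, 0.2104]
tool_rot: [-0.0, 0.723, 0.691, 0.0]
ft_force: [0.4, -0.1, -2.2]
finger_gap: 0.205
```

Run:
```python
from h import *
import pickle
s=env.get_state(); print(s["time"],s["ee_pos"],s["tool_rot"],s["joint_pos"],s["ft_force"])
c=env.get_calibration("wrist"); im=env.read_camera("wrist"); pickle.dump(c,open("w2.pkl","wb"))
cv2.imwrite("pics/w2.png",im[:,:,::-1])
cv2.imwrite("pics/s2.png",env.read_camera("scene")[:,:,::-1])
```

```text
6.2 [ 0.47493476 -0.25753303  0.21036395] [-3.78618480e-04  7.23265741e-01  6.90569669e-01  2.38484574e-04] [-7.20970173e-01  9.26989684e-02  1.72736196e+00  5.58516915e-04
  1.32224440e+00 -6.74864409e-01] [ 0.43357958 -0.10786448 -2.21844367]
```

View pics/w2.png

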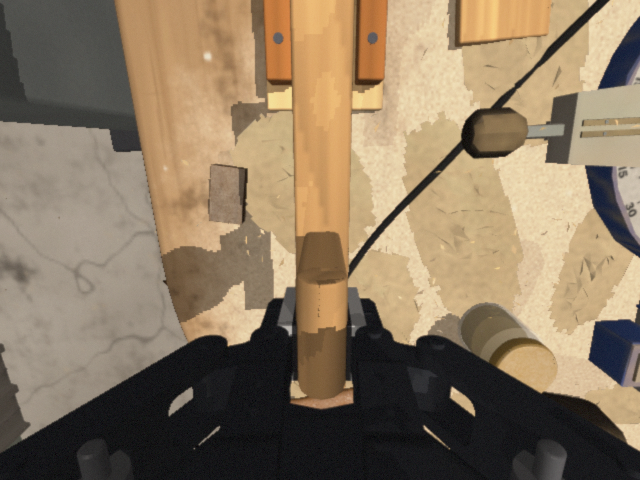

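View pics/s2.png

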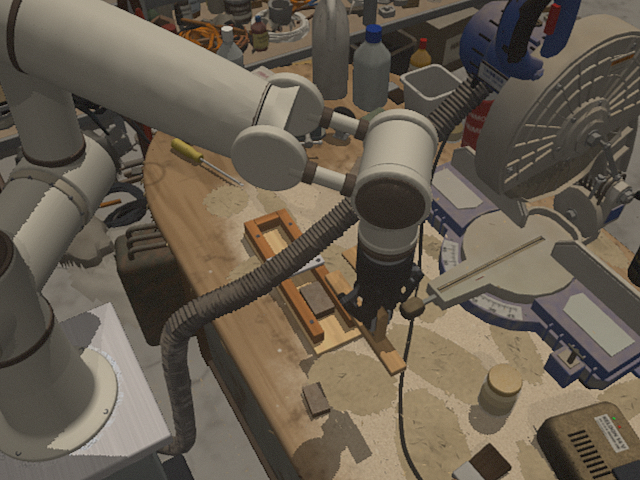

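Run:
```python
from h import *
import pickle
c=pickle.load(open("w2.pkl","rb"))
for n,p,z in [("Lin mouth",(291,80),.04),("Rin mouth",(357,80),.04),("Lo",(266,80),.04),("Ro",(385,80),.04),("baseL",(268,110),.012),("baseR",(382,110),.012),("Lin far",(290,2),.04),("Rin far",(359,2),.04),("cable",(352,268),0.005),("cable",(400,205),.005),("block",(228,195),.02)]:
    print(n,np.round(at_z("w",p,z,c),4))
ez=.2104-.0506
for n,p in [("tipL?",(296,20)),("slatL",(294,150)),("slatR",(351,150)),("sL2",(296,200)),("sR2",(350,200))]:
    print(n,np.round(at_z("w",p,ez+.014,c),4))
```

```text
Lin mouth [ 0.4546 -0.137   0.04  ]
Rin mouth [ 0.5078 -0.1395  0.04  ]
Lo [ 0.4344 -0.1361  0.04  ]
Ro [ 0.5304 -0.1406  0.04  ]
baseL [ 0.4301 -0.1561  0.012 ]
baseR [ 0.5327 -0.1609  0.012 ]
Lin far [ 0.4577 -0.0826  0.04  ]
Rin far [ 0.5103 -0.085   0.04  ]
cable [ 0.5028 -0.3135  0.005 ]
cable [ 0.5518 -0.2494  0.005 ]
block [ 0.3869 -0.2296  0.02  ]
tipL? [ 0.4683 -0.1356  0.1738]
slatL [ 0.4637 -0.1899  0.1738]
slatR [ 0.4909 -0.1912  0.1738]
sL2 [ 0.4631 -0.2138  0.1738]
sR2 [ 0.4898 -0.2151  0.1738]
```

Request:
send_rows:
  increments:
    - [0.0005, 0, -0.02, 0, 0, 0]
    - [0, 0, -0.03, 0, 0, 0]
    - [0, 0, -0.03, 0, 0, 0]
    - [0, 0, -0.03, 0, 0, 0]
    - [0, 0, -0.02, 0, 0, 0]
    - [0, 0, -0.01, 0, 0, 0]
    - [0, 0, -0.005, 0, 0, 0]
    - [0, 0, 0, 0, 0, 0]

```text
time: 7.3
ee_pos: [0.4757, -0.2588, 0.0658]
tool_rot: [0.0, 0.724, 0.69, 0.0]
ft_force: [0.0, 0.1, -1.3]
finger_gap: 0.204
```

Run:
```python
from h import *
s=env.get_state(); print(s["time"],s["ee_pos"],s["ft_force"],s["moment"])
im=env.read_camera("wrist"); 
cv2.imwrite("pics/w3.png",im[:,:,::-1])
im=env.read_camera("scene")[:,:,::-1]
cv2.imwrite("pics/s3.png",cv2.resize(im[180:400,240:480],None,fx=2.7,fy=2.7,interpolation=cv2.INTER_CUBIC))
```

```text
7.3 [ 0.47570763 -0.25880564  0.06575821] [ 0.00835344  0.12942934 -1.33565236] [-0.07848515 -0.02094647  0.06966465]
```

View pics/w3.png

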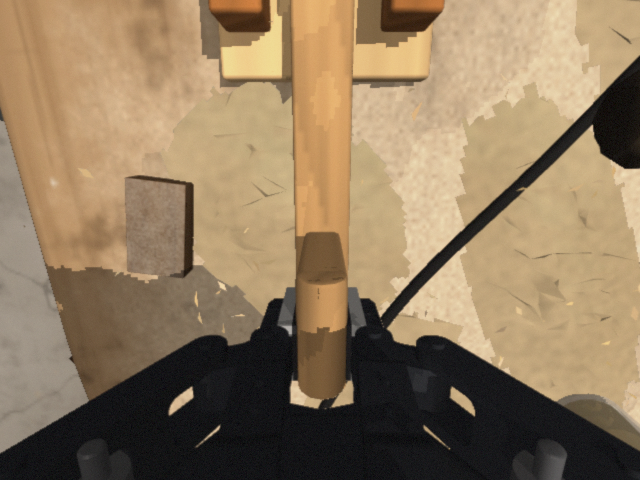

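View pics/s3.png

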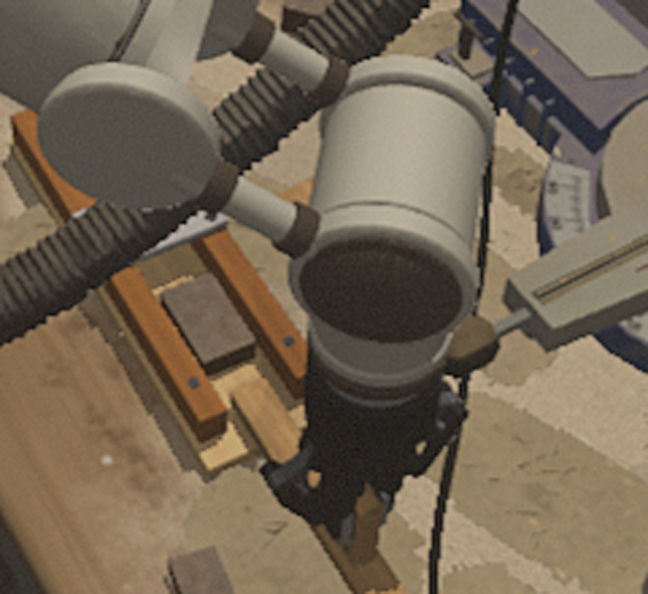

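Request:
send_rows:
  increments:
    - [0.0005, 0.008, 0, 0, 0, 0]
    - [0.0005, 0.011, 0, 0, 0, 0]
    - [0.0005, 0.011, 0, 0, 0, 0]
    - [0.0005, 0.011, 0, 0, 0, 0]
    - [0.0005, 0.011, 0, 0, 0, 0]
    - [0.0005, 0.011, 0, 0, 0, 0]
    - [0.0005, 0.011, 0, 0, 0, 0]
    - [0.0005, 0.011, 0, 0, 0, 0]
    - [0.0005, 0.011, 0, 0, 0, 0]
    - [0.0005, 0.011, 0, 0, 0, 0]

```text
time: 8.65
ee_pos: [0.4804, -0.1511, 0.0653]
tool_rot: [-0.0, 0.724, 0.69, 0.0]
ft_force: [-0.2, 0.8, -1.0]
finger_gap: 0.208
```

Run:
```python
from h import *
s=env.get_state(); print(s["time"],s["ee_pos"],s["ft_force"],s["moment"])
im=env.read_camera("wrist"); 
cv2.imwrite("pics/w4.png",im[:,:,::-1])
im=env.read_camera("scene")[:,:,::-1]
cv2.imwrite("pics/s4.png",cv2.resize(im[140:360,220:460],None,fx=2.7,fy=2.7,interpolation=cv2.INTER_CUBIC))
```

```text
8.65 [ 0.48041214 -0.15106156  0.06528781] [-0.21132095  0.83739085 -1.03580837] [-0.11981243 -0.0085622  -0.02014545]
```

View pics/w4.png

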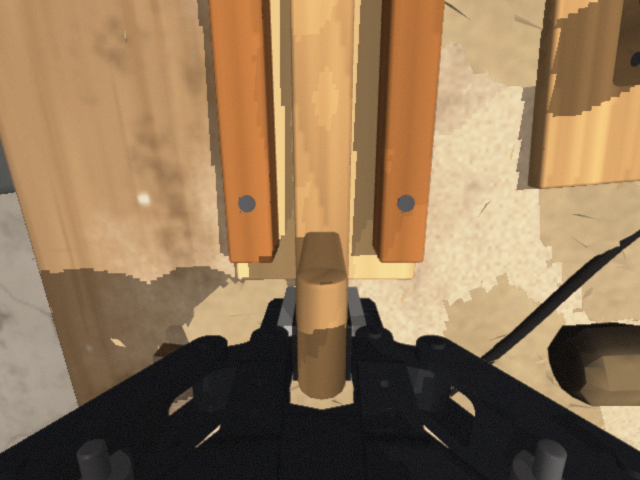

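View pics/s4.png

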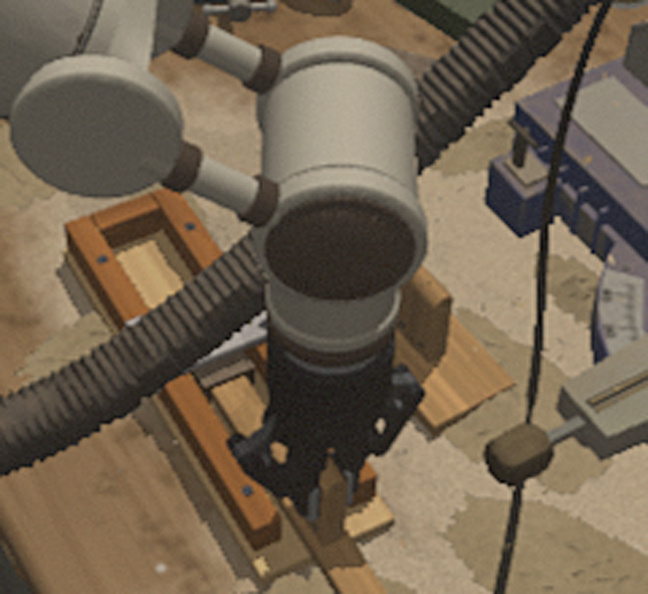

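Request:
send_rows:
  increments:
    - [0.0004, 0.01, 0, 0, 0, 0]
    - [0.0005, 0.01, 0, 0, 0, 0]
    - [0.0004, 0.01, 0, 0, 0, 0]
    - [0.0005, 0.01, 0, 0, 0, 0]
    - [0.0004, 0.01, 0, 0, 0, 0]
    - [0.0005, 0.01, 0, 0, 0, 0]
    - [0.0004, 0.01, 0, 0, 0, 0]
    - [0.0005, 0.01, 0, 0, 0, 0]
    - [0, 0.005, 0, 0, 0, 0]

```text
time: 9.88
ee_pos: [0.484, -0.0661, 0.0653]
tool_rot: [0.0, 0.723, 0.69, 0.0]
ft_force: [-1.0, -1.0, -1.3]
finger_gap: 0.203
```

Run:
```python
from h import *
s=env.get_state(); print(s["time"],s["ee_pos"],s["ft_force"],s["moment"])
cv2.imwrite("pics/w5.png",env.read_camera("wrist")[:,:,::-1])
im=env.read_camera("scene")[:,:,::-1]
cv2.imwrite("pics/s5.png",cv2.resize(im[140:360,220:460],None,fx=2.7,fy=2.7,interpolation=cv2.INTER_CUBIC))
im=env.read_camera("top")[:,:,::-1]
cv2.imwrite("pics/t5.png",cv2.resize(im[190:360,130:410],None,fx=2.85,fy=2.85,interpolation=cv2.INTER_CUBIC))
```

```text
9.875 [ 0.48401977 -0.06613598  0.06532575] [-1.01258108 -1.01746411 -1.30430084] [-0.10204898 -0.01209593 -0.02461173]
```

View pics/w5.png

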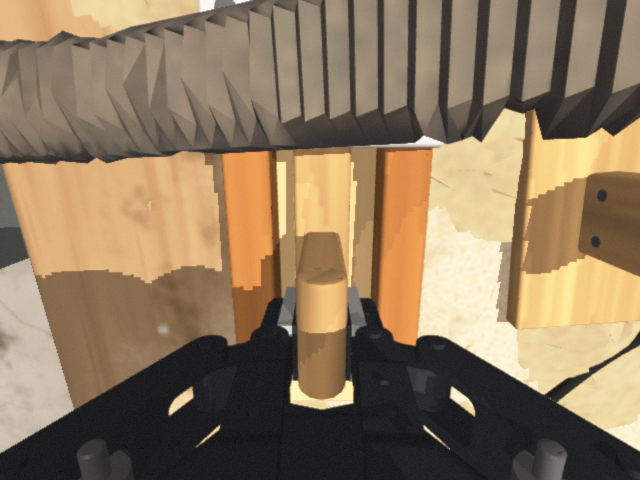

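View pics/s5.png

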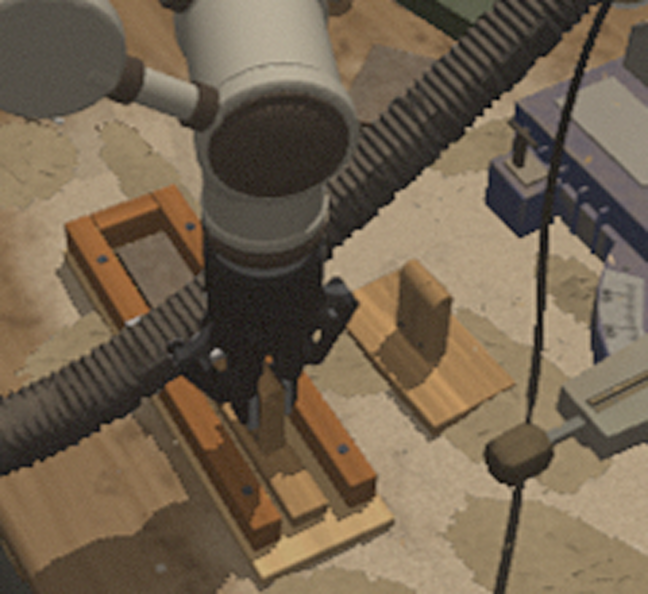

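View pics/t5.png

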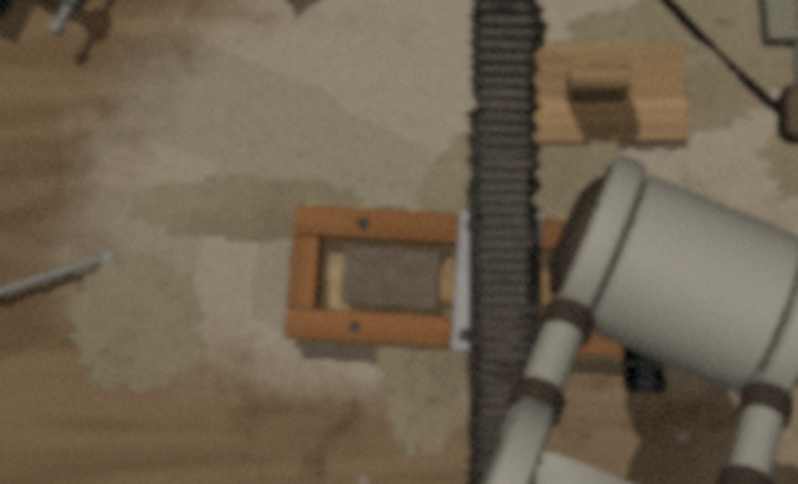

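Request:
send_rows:
  increments:
    - [0.0003, 0.005, 0, 0, 0, 0]
    - [0.0003, 0.005, 0, 0, 0, 0]
    - [0.0001, 0.003, 0, 0, 0, 0]
    - [0, 0.0015, 0, 0, 0, 0]
    - [0, 0, 0, 0, 0, 0]

```text
time: 10.65
ee_pos: [0.4847, -0.0522, 0.0653]
tool_rot: [-0.0, 0.724, 0.69, 0.0]
ft_force: [0.9, 0.4, -1.4]
finger_gap: 0.203
```

Request:
send_rows:
  increments:
    - [0, 0.001, 0, 0, 0, 0]
    - [0, 0.001, 0, 0, 0, 0]

```text
time: 10.9
ee_pos: [0.4847, -0.0503, 0.0653]
tool_rot: [0.0, 0.724, 0.69, -0.0]
ft_force: [0.4, 0.1, -1.9]
finger_gap: 0.202
```

Request:
send_rows:
  increments:
    - [0, 0.001, 0, 0, 0, 0]
    - [0, 0, 0, 0, 0, 0]

```text
time: 11.15
ee_pos: [0.4847, -0.0492, 0.0653]
tool_rot: [-0.0, 0.724, 0.69, 0.0]
ft_force: [-0.5, -0.4, -1.8]
finger_gap: 0.205
```

Request:
send_rows:
  increments:
    - [0, 0.001, 0, 0, 0, 0]
    - [0, 0, 0, 0, 0, 0]

```text
time: 11.4
ee_pos: [0.4848, -0.0485, 0.0654]
tool_rot: [0.0, 0.724, 0.69, -0.0]
ft_force: [-0.7, -2.3, -0.0]
finger_gap: 0.201
```

Request:
send_rows:
  increments:
    - [0, 0.001, 0, 0, 0, 0]
    - [0, 0, 0, 0, 0, 0]

```text
time: 11.65
ee_pos: [0.4851, -0.0483, 0.0658]
tool_rot: [0.001, 0.723, 0.69, -0.001]
ft_force: [-0.7, -5.9, -0.5]
finger_gap: 0.201
```

Run:
```python
from h import *
im=env.read_camera("top")[:,:,::-1]
cv2.imwrite("pics/t6.png",cv2.resize(im[250:330,220:320],None,fx=7,fy=7,interpolation=cv2.INTER_CUBIC))
im=env.read_camera("scene")[:,:,::-1]
cv2.imwrite("pics/s6.png",cv2.resize(im[200:280,235:335],None,fx=7,fy=7,interpolation=cv2.INTER_CUBIC))
```

```text
(no output)
```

View pics/t6.png

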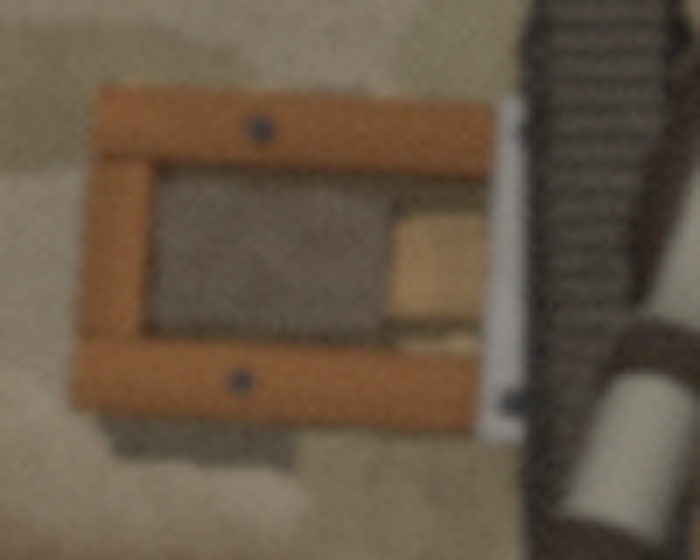

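View pics/s6.png

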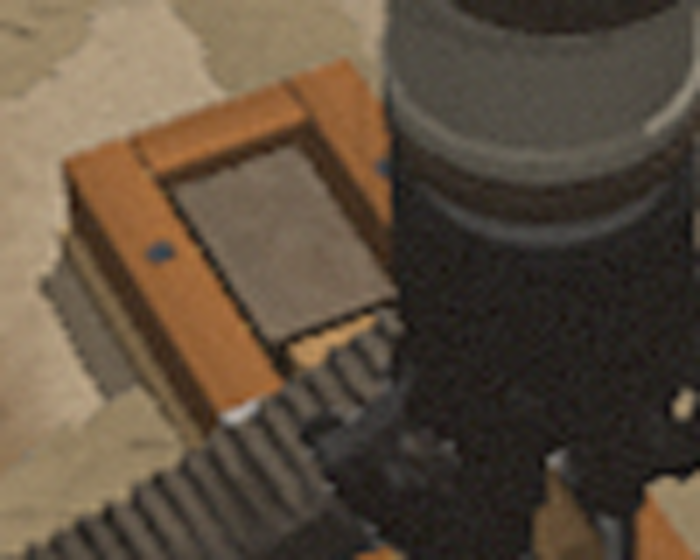

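Request:
send_rows:
  increments:
    - [0, -0.0015, 0, 0, 0, 0]
    - [0, 0, -0.0015, 0, 0, 0]
    - [0, 0, -0.001, 0, 0, 0]
    - [0, 0, 0, 0, 0, 0]

```text
time: 12.25
ee_pos: [0.4845, -0.0486, 0.0626]
tool_rot: [-0.0, 0.724, 0.69, 0.0]
ft_force: [-0.1, -0.6, -1.1]
finger_gap: 0.198
```

Request:
send_rows:
  increments:
    - [0, 0, 0, 0, 0, 0]
    - [0, 0, 0, 0, 0, 0]
    - [0, 0, 0, 0, 0, 0]
    - [0, 0, 0, 0, 0, 0]
    - [0, 0, 0, 0, 0, 0]
    - [0, 0, 0, 0, 0, 0]
  grip: 0.3

```text
time: 13.0
ee_pos: [0.4847, -0.0488, 0.0628]
tool_rot: [-0.0, 0.724, 0.69, -0.0]
ft_force: [0.9, 0.2, 0.4]
finger_gap: 0.651
```

Request:
send_rows:
  increments:
    - [0, 0, 0.01, 0, 0, 0]
    - [0, 0, 0.02, 0, 0, 0]
    - [0, 0, 0.03, 0, 0, 0]
    - [0, 0, 0.03, 0, 0, 0]
    - [0, 0, 0.03, 0, 0, 0]
    - [0, -0.02, 0.03, 0, 0, 0]
    - [0, -0.05, 0.02, 0, 0, 0]
    - [0, -0.05, 0.01, 0, 0, 0]
    - [0, -0.05, 0, 0, 0, 0]
    - [0, -0.03, 0, 0, 0, 0]
    - [0, 0, 0, 0, 0, 0]
    - [0, 0, 0, 0, 0, 0]

```text
time: 14.5
ee_pos: [0.4847, -0.2481, 0.2431]
tool_rot: [-0.0, 0.724, 0.69, 0.0]
ft_force: [1.0, 0.9, 0.6]
finger_gap: 0.649
```

Run:
```python
from fit import *
im=env.read_camera("top")[:,:,::-1]
cv2.imwrite("pics/t7.png",cv2.resize(im[240:340,220:420],None,fx=4,fy=4,interpolation=cv2.INTER_CUBIC))
im=env.read_camera("scene")[:,:,::-1]
cv2.imwrite("pics/s7.png",cv2.resize(im[200:360,235:395],None,fx=3.7,fy=3.7,interpolation=cv2.INTER_CUBIC))
P=tw((.4875,.0114,np.radians(87.4)),np.array([(150,0,12),(150,-26,40),(150,26,40),(150,21,32),(150,-21,32),(80,21,32),(80,-21,32)])/1000)
print(np.round((proj("top",P)-[220,240])*4)); print(np.round((proj("scene",P)-[235,200])*3.7))
```

```text
[[ 93. 185.]
 [ 89. 133.]
 [ 81. 235.]
 [ 84. 225.]
 [ 91. 144.]
 [220. 233.]
 [226. 151.]]
[[124. 111.]
 [162.  62.]
 [ 78.  93.]
 [ 88. 100.]
 [155.  75.]
 [140. 182.]
 [209. 155.]]
```

View pics/t7.png

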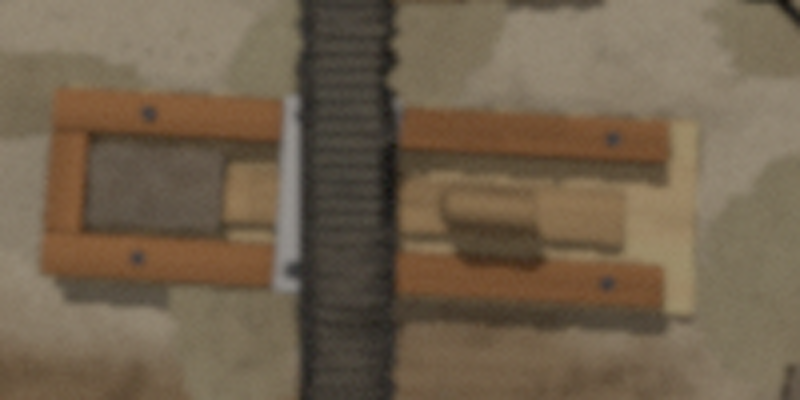

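View pics/s7.png

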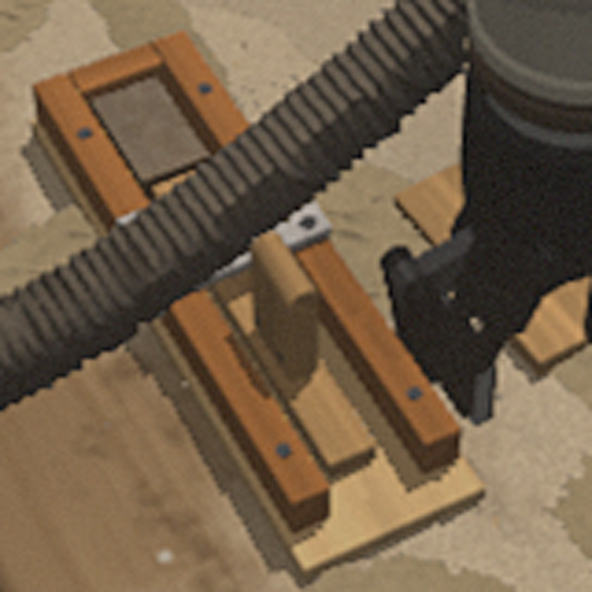

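```bash
python3 -c "
from plant import env
print(env.hand_in())"
```

```text
the job is handed in; nothing more can be done
None
```

The offcut lies against the end stop, and I handed the job in at about 14.6 s of the 43 s allowed. I took the slim push stick by its handle and carried it over the hose. I set it down in the channel mouth behind the offcut and pushed about 0.21 m under the guard. Then I relieved the pressure, lowered the stick onto the channel floor, let go and backed the arm clear. The gripper never touched the offcut.

- **At the stop:** the push stalled at TCP y = -0.048 m, where the channel fit predicted -0.049 m. The contact force had risen to about 6 N. The readings I took between moves stayed far below the limits, but I did not monitor the force during the moves.
- **Last pictures:** the top view shows both ends of the offcut within about 1–2 mm of where they should be against the stop. The stick lies free in the channel with its handle short of the guard.
- **Limit of the check:** the cameras cannot tell a gap smaller than about 1 mm. The first channel fit also left errors of up to 5 pixels at some fence corners. I put that down to guessing the fence outer width; a wrist-camera check put the channel centre line at the mouth within 1 mm of the fit.

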